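# Set one layer of kiln ware under a shelf

### The job

Set the first layer for the kiln: stand every jug that waits on the bench itself, to the robot's left of the hearth (not those on the ware board or the banding wheel), upright in the middle of the hearth, in a row between its two locating pins, setting them down gently. Then pick the pair of props that gives the lowest shelf still clear of the tallest of these jugs, work one prop down over each pin until it sits fully home on the hearth, and lay the shelf slat level across the two props, squarely along the hearth and centred. Leave the finished glazed pot and the bowl where they are.

Things in the scene. Friction and masses are not known exactly. Their poses are not given: they have to be found in the camera images.
- hearth_top (a point): Middle of the upper face of the hearth, a fixed tray with a cordierite batt on it, 150 mm (its x) by 390 mm (its y), its upper face 30 mm above the bench. y runs along its length, through both pins; z up.
- pin_left (a point): Fixed locating pin of the hearth, 156 mm from hearth_top along +y: 20 mm thick at its foot, its rim bevelled to 18 mm at the top, 9 mm high. Point: at its foot, on the batt's upper face. A prop's bore goes over it with 1.5 mm play all round; a prop riding on the pin stands about 9 mm too high or tilted.
- pin_right (a point): The other locating pin, the same, 156 mm from hearth_top along -y.
- small_1_mid (a point): Raw clay small jug, 220 g, body 62 mm across, 58 mm high, 96 mm with its arch handle; spout at +x, mouth at -x (8 mm out). Point: on its axis, 48 mm above its foot; z up. Arch top: bar 12 mm thick, level for 26 mm along x, its middle 42 mm above the point, 24 mm free below; pinch it across y. One of up to three alike; 2 or 3 jugs in all are present. Starts upright on the bench.
- small_2_mid (a point): Raw clay small jug, 220 g, body 62 mm across, 58 mm high, 96 mm with its arch handle; spout at +x, mouth at -x (8 mm out). Point: on its axis, 48 mm above its foot; z up. Arch top: bar 12 mm thick, level for 26 mm along x, its middle 42 mm above the point, 24 mm free below; pinch it across y. One of up to three alike; 2 or 3 jugs in all are present. Starts upright on the bench.
- small_3_mid (a point): Raw clay small jug, 220 g, body 62 mm across, 58 mm high, 96 mm with its arch handle; spout at +x, mouth at -x (8 mm out). Point: on its axis, 48 mm above its foot; z up. Arch top: bar 12 mm thick, level for 26 mm along x, its middle 42 mm above the point, 24 mm free below; pinch it across y. One of up to three alike; 2 or 3 jugs in all are present. Starts upright on the bench.
- tall_mid (a point): Raw clay tall jug, 340 g, body 70 mm across, 84 mm high, 122 mm with its arch handle; spout at +x, mouth at -x (8 mm out). Point: on its axis, 61 mm above its foot; z up. Arch top: bar 12 mm thick, level for 26 mm along x, its middle 55 mm above the point, 24 mm free below; pinch it across y. May be absent. Starts upright on the bench.
- prop_short_a_mid (a point): Short kiln prop, 300 g: hollow square tube of cordierite, 46 x 46 mm outside, 114 mm tall, a 23 mm square bore right through. Point: its centre, 57 mm above its foot; z up, x and y square to its sides. Starts standing on the bench. Two of this length (a, b) and two of the other.
- prop_short_b_mid (a point): Short kiln prop, 300 g: hollow square tube of cordierite, 46 x 46 mm outside, 114 mm tall, a 23 mm square bore right through. Point: its centre, 57 mm above its foot; z up, x and y square to its sides. Starts standing on the bench. Two of this length (a, b) and two of the other.
- prop_long_a_mid (a point): Long kiln prop, 370 g: hollow square tube of cordierite, 46 x 46 mm outside, 142 mm tall, a 23 mm square bore right through. Point: its centre, 71 mm above its foot; z up, x and y square to its sides. Starts standing on the bench. Two of this length (a, b) and two of the other.
- prop_long_b_mid (a point): Long kiln prop, 370 g: hollow square tube of cordierite, 46 x 46 mm outside, 142 mm tall, a 23 mm square bore right through. Point: its centre, 71 mm above its foot; z up, x and y square to its sides. Starts standing on the bench. Two of this length (a, b) and two of the other.
- shelf_mid (a point): Kiln shelf slat of pale cordierite, a plain flat bar 64 mm wide (its x), 360 mm long (its y), 14 mm thick, 500 g. The point is its centre, half-way through its thickness. It starts flat on the bench beyond the hearth; grip it across its width at the middle.
- glazed_pot_center (a point): Bystander: small finished glazed pot, 80 mm across and 80 mm high, standing on the bench; the point is 40 mm above its foot. Not part of the job.
- slip_bowl_in (a point): Bystander: white bowl 96 mm across, 45 mm high, on the bench; the point is at the middle of its inner floor. Not part of the job.
Mind the look-alikes: they are no part of the job. What is shaped like the part that bears prop_short_a_mid but purple is not meant. What is shaped like the part that bears prop_short_b_mid but purple or turquoise is not meant.

How it is judged:
By the outcome, as a careful person would: the job done as asked, in the order asked, and still so for the second after the job is handed in, with the robot touching nothing.
Of small_1, small_2, small_3, tall only 2 to 3 are there at a start; the rules pass over those that are not, and their reading is None.
At some moment in a run one of small_1, small_2, small_3 may be knocked a few centimetres aside while the robot is not near it.
It also fails if it takes over 210 s, if anything falls off the work surface, if the arm or the gripper's body presses on something with over 40 N, if the wrist force passes 120 N, or if a joint passes its speed limit or range.

### The arm

A 6-joint arm with a two-finger parallel gripper is mounted at the origin on the work surface. World frame = base frame: x ahead of the robot, y to its left, z up, the work surface at z = 0. Lengths are in m, angles in rad, forces in N, time in s.
With the tool pointing down it reaches from about 0.375 to 0.9 m from the base axis. Payload 3.1 kg.
Tool frame: the origin (TCP) lies on the centre line of the jaws, within the pads' length; the fingertips stand robot.nose_length ahead of it and the grasp point (between the pads) lies 6 mm ahead of it (robot.nose_length is the distance from the TCP to the fingertips, in m); z points along the fingers, y is the line along which they close (so a half turn about z gives the same grasp; the last joint's range is limited). The gripper opens to 87 mm and grips with 3 to 60 N. Pads are 19 mm wide; open, the fingers measure 117 mm over their backs; the gripper's body (75 mm by 190 mm) begins 51 mm behind the grasp point.
Start: joints at [1.062, 0.527, 1.433, -0, 1.181, -0.178], TCP at [0.203, 0.591, 0.248] pointing down, gripper open.
Joint ranges: [-3.08, 3.08], [-0.75, 2.2], [0.22, 2.44], [-1.43, 4.57], [0, 2.65], [-2.85, 2.85]. Speed limits (rad/s): [2.79, 2.79, 3.14, 3.14, 3.14, 3.14].

### API

Orientations are given as a unit quaternion [x, y, z, w].
In Python, from rig import robot gives the robot as it stands.
- The arm moves only by the shell command python3 -m crank 'ROWS' [FORCE]. ROWS is JSON, one flat list of numbers, 7 for each row, row after row: the shift along the tool's x, y, z in mm, then the turn, a rotation vector about the tool's x, y, z in degrees, then the closure in counts, from 0 (fully open) to 255 (shut). In form: [x, y, z, ax, ay, az, fingers, x, y, z, ax, ay, az, fingers, ...]. A call has exactly 5 rows; each row is the pose to reach, as a shift and turn from the pose commanded when the call began, along the tool's axes at that moment; what a row does not reach only later rows make up. A row lasts 1/12 s, in which the tool goes at most 41.7 mm and 7.16 degrees, less where a joint would pass 70% of its speed; a pose out of reach is approached as far as the arm can. A call with a gripper value outside its range is refused whole. The fingers move at their own pace and stop on an object; FORCE is the grip in N (left out, the last holds). Time passes only in rows, so rows that repeat a pose let the fingers close, or fill a call up. It gives the time, the measured TCP pose, the force, the opening and the grip force at its end, in the units of the state.
- robot.get_obs(): the state, without advancing time (a new reading comes with each control period).
- robot.camera(name): name is "side" or "top"; returns a dict with "pixels" (480x640x3 uint8, red, green, blue), "intrinsics" (3x3 intrinsics, pixels), "extrinsics" (4x4, takes a point from camera to world coordinates). Camera axes: x right, y down, z forward; pixel columns grow to the right and rows downward; lengths in m; the calibration is good to about 2 mm. A picture is of the moment at which its call begins. There is no depth.
- robot.hand_in(): hands the job in; it is judged then, once.
The state is a dict: "time": time; "q": joint angles; "joint_velocities": joint speeds; "joint_torque": joint torques, N m; "position": TCP position; "tool_rot": TCP orientation; "ft_force": force on the tool from outside, world axes, zero at the start; "moment": the same for the moment, N m; "grip_width": finger opening in m; "grip_force": force on a finger pad.
Only numpy, scipy, OpenCV 4.12 (cv2) and the standard library are available. Lean on these libraries where they do the work, as an engineer would, in place of code of your own. Each camera call takes 0.05 s, during which the arm holds its last target. There are 200 camera calls.

## Working session

There is one attempt and no reset: what is moved stays moved. The work goes in short steps, Python scripts to look and compute and a shell command to move; the robot and the scene stay as the last step left them, time stands still between calls to the robot, and variables do not carry over. Pictures are saved under pics/ and viewed, at most 14 in all, crops included, and the job is handed in when it is done.

```bash
mkdir -p pics; ls; cat > h.py <<'E'
import numpy as np, cv2
from rig import robot
def snap(n,tag):
    c=robot.camera(n); cv2.imwrite(f'pics/{tag}.png',c['pixels'][:,:,::-1]); np.savez(f'{n}.npz',K=c['intrinsics'],T=c['extrinsics']); return c
def ray(n,u,v,z):
    d=np.load(f'{n}.npz'); K,T=d['K'],d['T']
    r=T[:3,:3]@np.linalg.solve(K,[u,v,1.]); o=T[:3,3]
    return o+r*(z-o[2])/r[2]
def proj(n,p):
    d=np.load(f'{n}.npz'); K,T=d['K'],d['T']
    c=T[:3,:3].T@(np.array(p)-T[:3,3]); q=K@c; return q[:2]/q[2]
E
python3 - <<'E'
from h import *
for n in('top','side'):
    c=snap(n,n+'0'); print(n,c['intrinsics'].tolist(),c['extrinsics'].round(4).tolist())
o=robot.get_obs(); print(o, robot.nose_length)
E
```

```text
pics
top [[526.6453663872026, 0.0, 319.337811347448], [0.0, 526.6453663872026, 237.13542311670673], [0.0, 0.0, 1.0]] [[0.1048, -0.973, 0.2057, 0.2219], [-0.9945, -0.1014, 0.0273, -0.0587], [-0.0058, -0.2074, -0.9782, 1.1793], [0.0, 0.0, 0.0, 1.0]]
side [[536.1369804416456, 0.0, 315.8110391475588], [0.0, 536.1369804416456, 245.6937540990178], [0.0, 0.0, 1.0]] [[0.7128, -0.357, 0.6037, -0.2672], [-0.7012, -0.3779, 0.6045, -0.7709], [0.0124, -0.8542, -0.5197, 0.7064], [0.0, 0.0, 0.0, 1.0]]
{'time': 0.1, 'q': array([ 1.06149708e+00,  5.28372813e-01,  1.43376803e+00, -2.38977565e-05,
        1.18138606e+00, -1.78488681e-01]), 'joint_velocities': array([-0.00124009, -0.00282685, -0.00246904, -0.00189182,  0.00044971,
        0.00028631]), 'joint_torque': array([-9.50474750e-04, -4.40989208e+01, -1.77151537e+01,  6.34275028e-02,
        5.33801015e-02, -4.48185403e-05]), 'position': array([0.20267757, 0.59058484, 0.24667163]), 'tool_rot': array([ 1.64647536e-01,  9.86351993e-01, -9.14225147e-04, -3.15668982e-04]), 'ft_force': array([ 0.12540509, -0.10762725, -0.4645728 ]), 'moment': array([ 0.00966643,  0.04266912, -0.0240486 ]), 'grip_force': 0.0, 'grip_width': 0.08717086632778735} 0.025
```

View pics/top0.png

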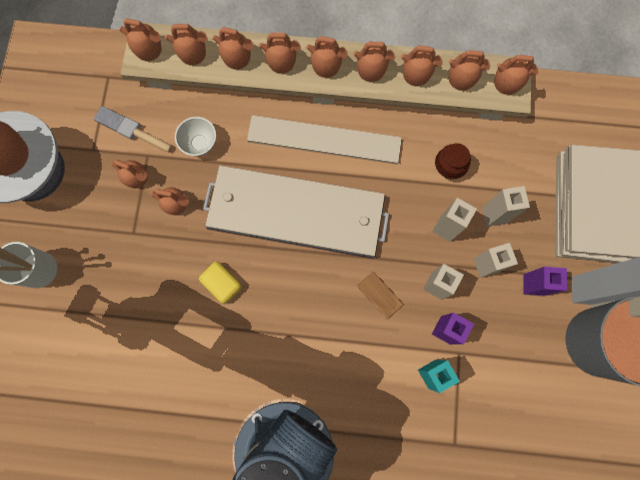

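View pics/side0.png

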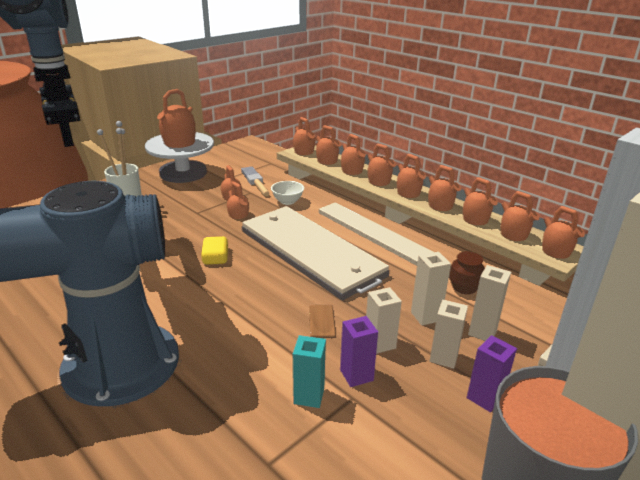

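Top: candidate jugs on bench at (131,173) and (171,200). Look-alikes are the nine on the ware board (143,42)…(513,75) and one on the banding wheel (0,150). Pale props are at (457,219), (507,204), (498,259), (445,281); the purple ones (545,280), (453,328) and turquoise (439,375) are not meant. The shelf is at (325,139), pins at (228,197) and (364,221). Checking in enlarged crops.

```bash
python3 - <<'E'
from h import *
t=cv2.imread('pics/top0.png'); s=cv2.imread('pics/side0.png')
a=cv2.resize(t[140:240,90:240],None,fx=5,fy=5,interpolation=cv2.INTER_CUBIC)
cv2.imwrite('pics/c1.png',a)
b=cv2.resize(s[150:240,200:320],None,fx=5,fy=5,interpolation=cv2.INTER_CUBIC)
cv2.imwrite('pics/c2.png',b)
a=cv2.resize(t[175:305,350:550],None,fx=4,fy=4,interpolation=cv2.INTER_CUBIC)
cv2.imwrite('pics/c3.png',a)
E
```

```text
(no output)
```

View pics/c1.png

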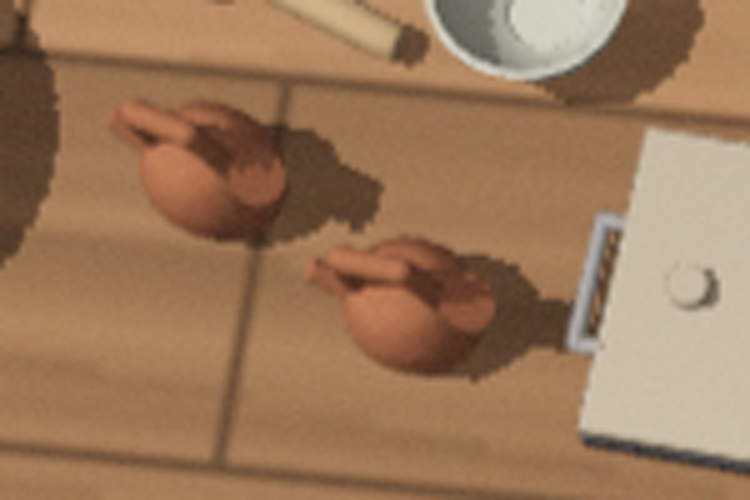

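View pics/c2.png

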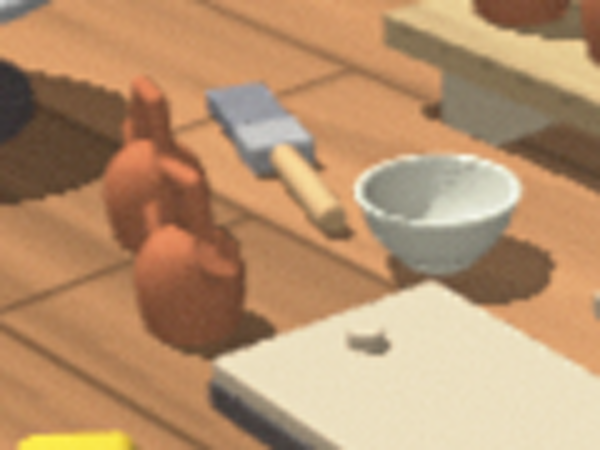

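View pics/c3.png

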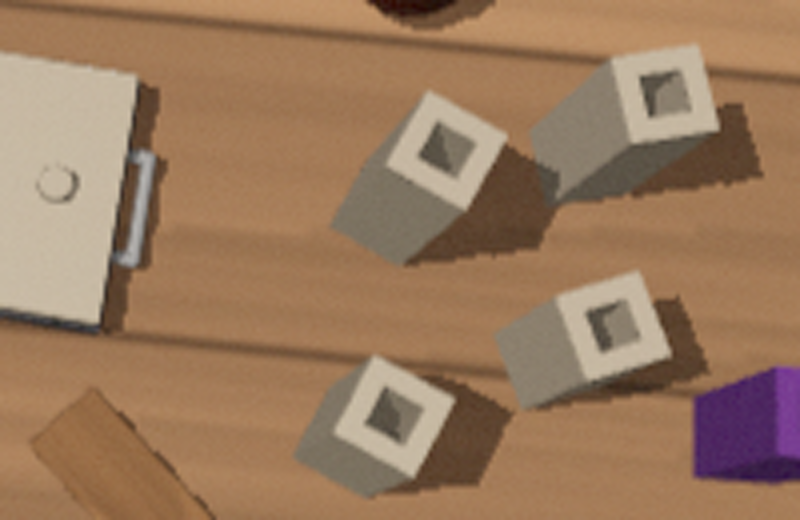

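```bash
cat >> h.py <<'E'
def tri(ut,us):
    A=[];b=[]
    for n,(u,v) in(('top',ut),('side',us)):
        d=np.load(f'{n}.npz');r=d['T'][:3,:3]@np.linalg.solve(d['K'],[u,v,1.]);r/=np.linalg.norm(r)
        P=np.eye(3)-np.outer(r,r);A.append(P);b.append(P@d['T'][:3,3])
    A=np.vstack(A);b=np.hstack(b);x,res,_,_=np.linalg.lstsq(A,b,rcond=None);return x,res
E
python3 - <<'E'
from h import *
np.set_printoptions(precision=4,suppress=True)
L=ray('top',228.4,197.2,.039);R=ray('top',364.4,220.6,.039)
print('pins',L,R,np.linalg.norm(L-R),'mid',(L+R)/2,'yaw of +y',np.degrees(np.arctan2(*(L-R)[1::-1])))
hc=[ray('top',*p,.03) for p in ((220,166),(385,193.5),(380,257),(207,229))]
print('hearth',hc)
c3=lambda p:(p[0]/4+350,p[1]/4+175)
for nm,cs,z in (('s1',[(375,355),(455,400),(415,478),(335,432)],.114),('s2',[(560,297),(640,272),(670,355),(588,382)],.114),('l1',[(430,92),(507,137),(465,210),(388,152)],.142),('l2',[(610,58),(697,44),(719,130),(634,142)],.142)):
    w=np.array([ray('top',*c3(p),z) for p in cs]);e=np.roll(w,-1,0)-w
    print(nm,w.mean(0),np.linalg.norm(e,axis=1),np.degrees(np.arctan2(e[:,1],e[:,0])).round(1))
sh=np.array([ray('top',*p,.014) for p in((249.5,117),(401,137.5),(399,162.5),(248,140))]);e=np.roll(sh,-1,0)-sh
print('shelf',sh,sh.mean(0),np.linalg.norm(e,axis=1),np.degrees(np.arctan2(e[:,1],e[:,0])).round(1))
c1=lambda p:(p[0]/5+90,p[1]/5+140)
for nm,a,b in(('j1',(118,115),(192,130)),('j2',(318,268),(408,268))):
    A=ray('top',*c1(a),.09);B=ray('top',*c1(b),.09);print(nm,A,B,(A+B)/2,np.degrees(np.arctan2(*(B-A)[1::-1])))
# body centres silhouettes
for nm,p in(('j1',(214,172)),('j2',(419,305))): print(nm,ray('top',*c1(p),.03))
print('board front edge z~.04',ray('top',325,98,.0),ray('top',325,80,.03), 'bowl',ray('top',197,137,.045),'pot',ray('top',454,160,.06))
E
```

```text
pins [0.5319 0.1865 0.039 ] [ 0.5095 -0.1227  0.039 ] 0.31000373183098834 mid [0.5207 0.0319 0.039 ] yaw of +y 85.86208387255324
hearth [array([0.6062, 0.2181, 0.03  ]), array([ 0.5796, -0.1641,  0.03  ]), array([ 0.4328, -0.1647,  0.03  ]), array([0.456 , 0.2258, 0.03  ])]
s1 [ 0.3867 -0.2994  0.114 ] [0.0458 0.0455 0.0457 0.0453] [-114.4  156.5   65.3  -23.3]
s2 [ 0.4445 -0.4085  0.114 ] [0.044  0.0449 0.0449 0.0455] [ -66.7 -158.4  114.    20.4]
l1 [ 0.5221 -0.3121  0.142 ] [0.0447 0.0447 0.048  0.0391] [-116.2  154.3   56.9  -30. ]
l2 [ 0.5622 -0.4209  0.142 ] [0.0457 0.0462 0.044  0.0454] [ -74.7 -164.7  104.2   17.4]
shelf [[ 0.7402  0.1697  0.014 ]
 [ 0.7253 -0.1922  0.014 ]
 [ 0.6629 -0.1921  0.014 ]
 [ 0.6821  0.1656  0.014 ]] [ 0.7026 -0.0122  0.014 ] [0.3623 0.0624 0.3582 0.0582] [-92.4 179.9  86.9   4.1]
j1 [0.569  0.4362 0.09  ] [0.5655 0.4027 0.09  ] [0.5673 0.4194 0.09  ] -95.92726573065578
j2 [0.5093 0.3373 0.09  ] [0.5133 0.2986 0.09  ] [0.5113 0.3179 0.09  ] -84.08191017667254
j1 [0.5655 0.4144 0.03  ]
j2 [0.5127 0.3105 0.03  ]
board front edge z~.04 [ 0.8142 -0.0032  0.    ] [0.8453 0.0001 0.03  ] bowl [0.6652 0.2772 0.045 ] pot [ 0.664  -0.3088  0.06  ]
```

The two bench jugs have equal width (~30 px, about 62 mm), so both look small. Next: check handle height and yaw with model overlays.

```bash
python3 - <<'E'
from h import *
np.set_printoptions(precision=4,suppress=True)
c1=lambda p:(p[0]/5+90,p[1]/5+140); c2=lambda p:(p[0]/5+200,p[1]/5+150)
print('j1 h',tri(c1((154,120)),c2((147,85)))); print('j2 h',tri(c1((360,262)),c2((185,172))))
print('pinL',tri((228.4,197.2),(273,216.6)),'pinR',tri((364.4,220.6),(355.5,267.5)))
im={'top':cv2.imread('pics/top0.png'),'side':cv2.imread('pics/side0.png')}
rows=[]
for c,yaws in(((.5655,.4144),(50,67,84,101)),((.5127,.3105),(70,87,104,121))):
  for n in('top','side'):
    r=[]
    u0,v0=(proj(n,(*c,.05))-(20,15)).astype(int)
    for y in yaws:
        t=cv2.resize(im[n][v0:v0+30+10,u0-3:u0+47],(200,160),interpolation=cv2.INTER_CUBIC)
        d=np.array([np.cos(np.radians(y)),np.sin(np.radians(y))])
        P=[(*(np.array(c)+d*a),z) for a,z in((-.024,.055),(-.019,.08),(-.013,.09),(.013,.09),(.019,.08),(.024,.055))]
        q=np.array([((proj(n,p)-(u0-3,v0)+.5)*4) for p in P]).astype(int)
        cv2.polylines(t,[q],False,(0,255,0) ,1);cv2.putText(t,str(y),(2,14),0,.45,(255,255,255),1)
        r.append(t[:150])
    rows.append(np.hstack(r))
cv2.imwrite('pics/ov.png',np.vstack(rows))
E
```

```text
j1 h (array([0.5656, 0.4174, 0.0969]), array([0.]))
j2 h (array([0.5144, 0.3184, 0.0918]), array([0.]))
pinL (array([0.531 , 0.1873, 0.0386]), array([0.])) pinR (array([ 0.5092, -0.1222,  0.0376]), array([0.]))
```

View pics/ov.png

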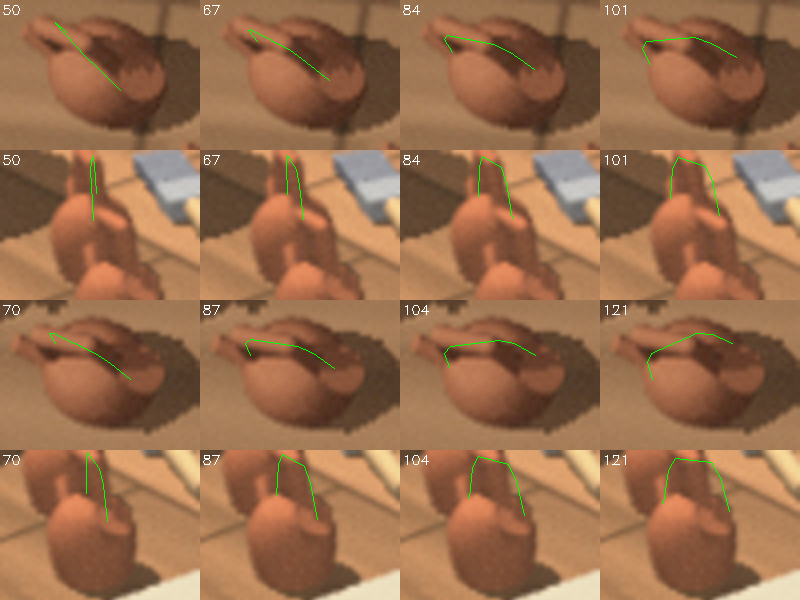

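Overlay: the handles triangulate to z≈0.092–0.097, so both jugs are small and I use the short props (445,281) and (498,259). Bars run at about 80° (far jug) and 91° (near jug), with bar middles near (0.566,0.418) and (0.513,0.318).

```bash
cat > p.py <<'E'
# p.py x y z yaw : grasp-point target, closing-direction yaw -> shift/turn in tool axes
import sys,numpy as np
from rig import robot
from scipy.spatial.transform import Rotation as Ro
o=robot.get_obs();R=Ro.from_quat(o['tool_rot']);M=R.as_matrix()
g=o['position']+.006*M[:,2];yaw=np.degrees(np.arctan2(M[1,1],M[0,1]))
print('t',round(o['time'],1),'grasp',g.round(4),'yaw',round(yaw,1),'tilt',np.degrees(np.arccos(-M[2,2])).round(2),'w',round(o['grip_width'],4),'gf',round(o['grip_force'],1),'F',o['ft_force'].round(1),'q6',o['q'][5].round(2))
if len(sys.argv)>1:
    x,y,z,w=map(float,sys.argv[1:5]); a=(w-yaw+90)%180-90
    print('shift mm',(M.T@(np.array([x,y,z])-g)*1e3).round(1),'az',round(-a,1), 'dyaw',round(a,1))
E
python3 -m crank '[0,0,0,0,0,7,0, 0,0,0,0,0,14,0, 0,0,0,0,0,21,0, 0,0,0,0,0,28,0, 0,0,0,0,0,35,0]'
python3 -m crank '[0,0,0,0,0,7,0, 0,0,0,0,0,14,0, 0,0,0,0,0,21,0, 0,0,0,0,0,28,0, 0,0,0,0,0,34,0]'
python3 -m crank '[0,0,0,0,0,0,0, 0,0,0,0,0,0,0, 0,0,0,0,0,0,0, 0,0,0,0,0,0,0, 0,0,0,0,0,0,0]'
python3 p.py 0.513 0.318 0.2 2
```

```text
time: 0.52
position: [0.2028, 0.5908, 0.247]
tool_rot: [0.456, 0.89, -0.001, -0.0]
ft_force: [0.2, 0.1, -0.8]
grip_width: 0.087
grip_force: 0.0
time: 0.93
position: [0.2028, 0.5907, 0.247]
tool_rot: [0.696, 0.718, -0.001, 0.0]
ft_force: [0.3, 0.0, -0.9]
grip_width: 0.0868
grip_force: 0.0
time: 1.35
position: [0.2029, 0.5911, 0.2475]
tool_rot: [0.694, 0.72, -0.0, 0.0]
ft_force: [-0.3, 0.3, 0.2]
grip_width: 0.0871
grip_force: 0.0
t 1.4 grasp [0.2029 0.5911 0.2415] yaw 2.1 tilt 0.01 w 0.0871 gf 0.0 F [-0.3  0.3  0.2] q6 1.02
shift mm [-284.2  299.9   41.5] az 0.1 dyaw -0.1
```

```bash

python3 -m crank '[-28,30,0,0,0,0,60, -56,60,0,0,0,0,60, -84,90,0,0,0,0,60, -112,120,0,0,0,0,60, -140,150,0,0,0,0,60]' >/dev/null
python3 -m crank '[-28,30,8,0,0,0,60, -56,60,16,0,0,0,60, -84,90,24,0,0,0,60, -112,120,32,0,0,0,60, -144,150,41,0,0,0,60]' >/dev/null
python3 -m crank '[0,0,0,0,0,0,60, 0,0,0,0,0,0,60, 0,0,0,0,0,0,60, 0,0,0,0,0,0,60, 0,0,0,0,0,0,60]'
python3 p.py 0.513 0.318 0.15 2
python3 - <<'E'
from h import *
a=snap('top','t1')['pixels'][140:260,90:250,::-1];b=snap('side','s1')['pixels'][120:240,180:340,::-1]
cv2.imwrite('pics/m1.png',np.hstack([cv2.resize(i,(400,300),interpolation=cv2.INTER_CUBIC) for i in(a,b)]))
E
```

```text
time: 2.6
position: [0.5092, 0.3217, 0.2076]
tool_rot: [0.694, 0.72, 0.0, -0.0]
ft_force: [-0.0, -0.3, -0.1]
grip_width: 0.0668
grip_force: 0.0
t 2.6 grasp [0.5092 0.3217 0.2016] yaw 2.2 tilt 0.02 w 0.0668 gf 0.0 F [-0.  -0.3 -0.1] q6 0.34
shift mm [-3.9  3.6 51.6] az 0.2 dyaw -0.2
```

View pics/m1.png

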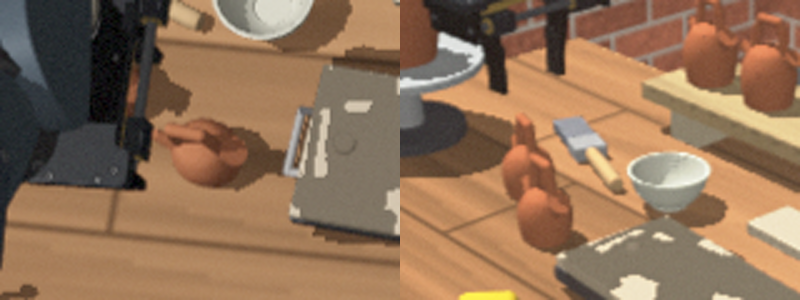

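The near jug is still where measured (handle at side ≈(236,183)). Descend and pinch.

```bash

python3 -m crank '[-1,1,14,0,0,0,60, -2,2,28,0,0,0,60, -3,3,42,0,0,0,60, -4,4,56,0,0,0,60, -4,4,70,0,0,0,60]' 8 >/dev/null
python3 -m crank '[0,0,8,0,0,0,60, 0,0,16,0,0,0,60, 0,0,24,0,0,0,60, 0,0,33,0,0,0,60, 0,0,41,0,0,0,60]'
python3 -m crank '[0,0,0,0,0,0,120, 0,0,0,0,0,0,160, 0,0,0,0,0,0,190, 0,0,0,0,0,0,225, 0,0,0,0,0,0,235]' 8
python3 -m crank '[0,0,0,0,0,0,235, 0,0,0,0,0,0,235, 0,0,0,0,0,0,235, 0,0,0,0,0,0,235, 0,0,0,0,0,0,235]' 8
python3 p.py 0.513 0.318 0.09 2
```

```text
time: 3.53
position: [0.5146, 0.3169, 0.0959]
tool_rot: [0.694, 0.72, 0.0, 0.0]
ft_force: [-0.5, -0.4, -0.6]
grip_width: 0.0666
grip_force: 0.0
time: 3.95
position: [0.5149, 0.3168, 0.0968]
tool_rot: [0.694, 0.72, 0.001, 0.0]
ft_force: [0.8, 0.7, -0.0]
grip_width: 0.0409
grip_force: 0.0
time: 4.37
position: [0.5147, 0.3168, 0.0964]
tool_rot: [0.694, 0.72, 0.0, 0.0]
ft_force: [-0.1, 1.1, -0.7]
grip_width: 0.0118
grip_force: 7.9
t 4.4 grasp [0.5147 0.3168 0.0904] yaw 2.0 tilt 0.03 w 0.0118 gf 7.9 F [-0.1  1.1 -0.7] q6 0.33
shift mm [ 1.3 -1.6  0.4] az 0.0 dyaw -0.0
```

```bash

python3 -m crank '[0,0,-6,0,0,0,235, 0,0,-16,0,0,0,235, 0,0,-30,0,0,0,235, 0,0,-46,0,0,0,235, 0,0,-60,0,0,0,235]'
python3 -m crank '[-10,0,-2,0,0,1,235, -30,0,-4,0,0,2,235, -55,0,-6,0,0,4,235, -82,0,-8,0,0,5,235, -110,0,-10,0,0,6,235]' >/dev/null
python3 -m crank '[-28,0,0,0,0,0,235, -56,0,0,0,0,0,235, -84,0,0,0,0,0,235, -110,0,0,0,0,0,235, -130,0,0,0,0,0,235]' >/dev/null
python3 -m crank '[-22,0,0,0,0,0,235, -44,0,0,0,0,0,235, -64,0,0,0,0,0,235, -78,0,0,0,0,0,235, -88,0,0,0,0,0,235]' 
python3 p.py 0.5172 -0.0126 0.126 -4.1
```

```text
time: 4.78
position: [0.5144, 0.3167, 0.1576]
tool_rot: [0.694, 0.72, -0.0, 0.0]
ft_force: [0.5, -0.1, -2.3]
grip_width: 0.0115
grip_force: 7.9
time: 6.03
position: [0.5027, -0.0127, 0.1662]
tool_rot: [0.732, 0.682, -0.0, -0.0]
ft_force: [-0.2, 0.2, -2.5]
grip_width: 0.0118
grip_force: 8.0
t 6.0 grasp [ 0.5027 -0.0127  0.1602] yaw -4.1 tilt 0.05 w 0.0118 gf 8.0 F [-0.2  0.2 -2.5] q6 -0.18
shift mm [ 1.1 14.5 34.2] az 0.0 dyaw -0.0
```

```bash

python3 -m crank '[1,5,6,0,0,0,235, 1,10,14,0,0,0,235, 1,14,22,0,0,0,235, 1,14,29,0,0,0,235, 1,14,34,0,0,0,235]' >/dev/null
python3 -m crank '[0,0,1,0,0,0,235, 0,0,2,0,0,0,235, 0,0,3,0,0,0,235, 0,0,3.5,0,0,0,235, 0,0,4,0,0,0,235]' 
python3 -m crank '[0,0,0.5,0,0,0,235, 0,0,1,0,0,0,235, 0,0,1.5,0,0,0,235, 0,0,1.5,0,0,0,235, 0,0,1.5,0,0,0,235]' 
python3 p.py 0.5172 -0.0126 0.1204 -4.1
python3 - <<'E'
from h import *
a=snap('top','t2')['pixels'][150:270,200:360,::-1];b=snap('side','s2')['pixels'][120:300,180:420,::-1]
cv2.imwrite('pics/m2.png',np.hstack([cv2.resize(i,(400,300),interpolation=cv2.INTER_CUBIC) for i in(a,b)]))
E
```

```text
time: 6.87
position: [0.5176, -0.0106, 0.1285]
tool_rot: [0.731, 0.682, 0.0, 0.0]
ft_force: [0.3, 0.3, -1.7]
grip_width: 0.0115
grip_force: 8.0
time: 7.28
position: [0.5174, -0.0107, 0.1269]
tool_rot: [0.731, 0.682, 0.0, 0.0]
ft_force: [-0.4, 0.6, -1.9]
grip_width: 0.0117
grip_force: 8.0
t 7.3 grasp [ 0.5174 -0.0107  0.1209] yaw -4.0 tilt 0.0 w 0.0117 gf 8.0 F [-0.4  0.6 -1.9] q6 -0.17
shift mm [-1.9 -0.1  0.5] az 0.1 dyaw -0.1
```

View pics/m2.png

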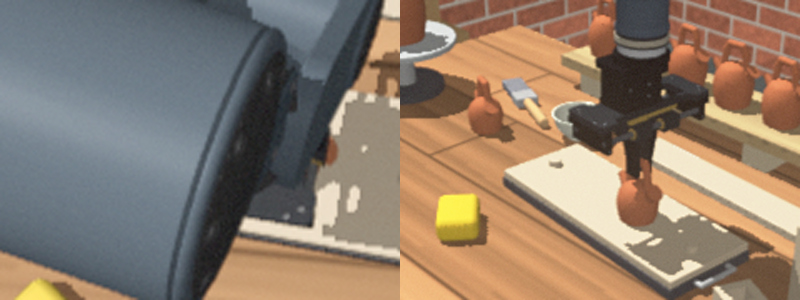

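Side view: the jug hangs upright over the hearth at mosaic (637,200). The other jug stands at (485,115). Creep down to contact.

```bash

python3 -m crank '[0,0,0.4,0,0,0,235, 0,0,0.8,0,0,0,235, 0,0,1,0,0,0,235, 0,0,1,0,0,0,235, 0,0,1,0,0,0,235]' 
python3 -m crank '[0,0,0.4,0,0,0,235, 0,0,0.8,0,0,0,235, 0,0,1,0,0,0,235, 0,0,1,0,0,0,235, 0,0,1,0,0,0,235]'|grep -E 'posi|ft' 
```

```text
time: 7.8
position: [0.5174, -0.0106, 0.1267]
tool_rot: [0.731, 0.682, 0.0, 0.0]
ft_force: [-2.2, 0.5, 6.5]
grip_width: 0.0116
grip_force: 8.0
position: [0.5171, -0.0105, 0.1263]
ft_force: [-3.7, 1.4, 11.4]
```

```bash

python3 -m crank '[0,0,-0.8,0,0,0,235, 0,0,-1.4,0,0,0,235, 0,0,-1.4,0,0,0,235, 0,0,-1.4,0,0,0,235, 0,0,-1.4,0,0,0,235]' |grep -E 'posi|ft'
python3 -m crank '[0,0,0,0,0,0,215, 0,0,0,0,0,0,200, 0,0,0,0,0,0,180, 0,0,0,0,0,0,150, 0,0,0,0,0,0,120]' |grep -E 'posi|ft|width'
python3 -m crank '[0,0,0,0,0,0,110, 0,0,-12,0,0,0,110, 0,0,-30,0,0,0,110, 0,0,-55,0,0,0,110, 0,0,-80,0,0,0,60]' >/dev/null
python3 -m crank '[35,2,-8,0,0,0,60, 75,4,-8,0,0,0,60, 115,6,-8,0,0,0,60, 155,8,-8,0,0,0,60, 195,10,-8,0,0,0,60]'>/dev/null
python3 -m crank '[35,0,0,0,0,0,60, 75,0,0,0,0,0,60, 115,0,0,0,0,0,60, 155,0,0,0,0,0,60, 175,0,0,0,0,0,60]'>/dev/null
python3 - <<'E'
from h import *
snap('top','t3');snap('side','s3')
t=cv2.imread('pics/t3.png')[140:260,90:330];b=cv2.imread('pics/s3.png')[130:280,200:400]
cv2.imwrite('pics/m3.png',np.vstack([cv2.resize(t,(600,300),interpolation=cv2.INTER_CUBIC),cv2.resize(b,(600,300) if 0 else (400,300),interpolation=cv2.INTER_CUBIC).__getitem__(slice(None)) if 0 else cv2.copyMakeBorder(cv2.resize(b,(400,300),interpolation=cv2.INTER_CUBIC),0,0,0,200,0)]))
E
python3 p.py 0.566 0.418 0.09 -10
```

```text
position: [0.5173, -0.0106, 0.1265]
ft_force: [-1.9, 0.5, 6.0]
position: [0.5177, -0.0108, 0.126]
ft_force: [-0.4, 1.0, 0.3]
grip_width: 0.0312
t 10.4 grasp [0.5525 0.3617 0.2078] yaw -3.7 tilt 0.11 w 0.0663 gf 0.0 F [ 0.1 -0.7 -0.2] q6 0.47
shift mm [ 56.9   9.7 117.9] az 6.3 dyaw -6.3
```

View pics/m3.png

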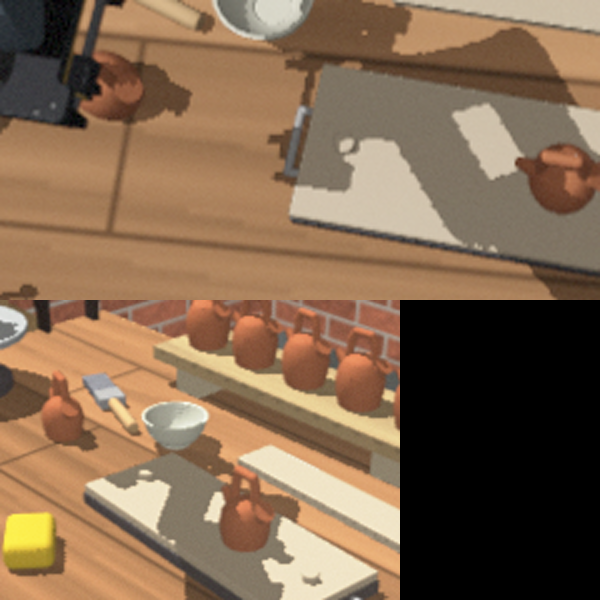

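The first jug stands upright on the hearth (top mosaic (562,178)). The far jug hasn't moved (side (229,167)), and its bar runs at about 72–75°. Go over it.

```bash

python3 -m crank '[15,2,0,0,0,4,60, 30,4,0,0,0,8,60, 45,7,0,0,0,11,60, 57,10,0,0,0,14,60, 57,10,0,0,0,14,60]' >/dev/null
python3 -m crank '[0,0,14,0,0,0,60, 0,0,28,0,0,0,60, 0,0,42,0,0,0,60, 0,0,56,0,0,0,60, 0,0,66,0,0,0,60]' 8 >/dev/null
python3 p.py 0.566 0.418 0.09 -18
python3 - <<'E'
from h import *
snap('side','s4')
b=cv2.imread('pics/s4.png')[120:220,190:310]
cv2.imwrite('pics/m4.png',cv2.resize(b,(600,500),interpolation=cv2.INTER_CUBIC))
E
```

```text
t 11.2 grasp [0.5661 0.4117 0.1406] yaw -17.9 tilt 0.19 w 0.066 gf 0.0 F [0.6 0.1 0.2] q6 0.78
shift mm [ 6.1 -1.9 50.6] az 0.1 dyaw -0.1
```

View pics/m4.png

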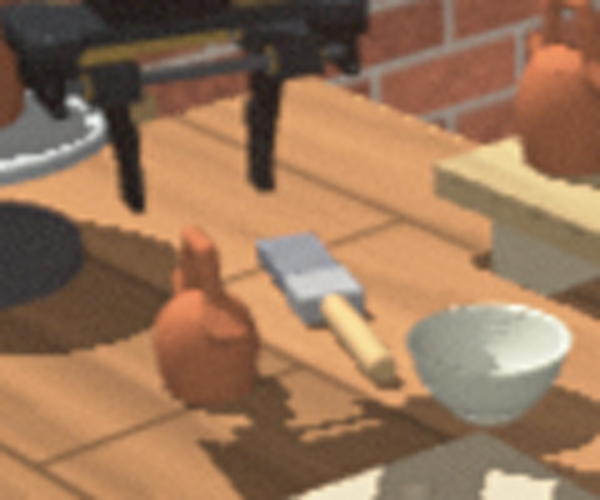

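Fingers at (135,205) and (262,185) straddle the handle at (197,240). Descend and pinch.

```bash

python3 -m crank '[2,-1,10,0,0,0,60, 4,-1,20,0,0,0,60, 6,-2,30,0,0,0,60, 6,-2,40,0,0,0,60, 6,-2,50,0,0,0,60]' 8 >/dev/null
python3 -m crank '[0,0,0,0,0,0,120, 0,0,0,0,0,0,160, 0,0,0,0,0,0,190, 0,0,0,0,0,0,225, 0,0,0,0,0,0,235]' 8 |grep -E 'posi|ft|grip'
python3 -m crank '[0,0,0,0,0,0,235, 0,0,0,0,0,0,235, 0,0,0,0,0,0,235, 0,0,0,0,0,0,235, 0,0,0,0,0,0,235]' 8|grep -E 'posi|ft|grip'
python3 p.py 0.566 0.418 0.09 -18
python3 -m crank '[0,0,-6,0,0,0,235, 0,0,-16,0,0,0,235, 0,0,-30,0,0,0,235, 0,0,-46,0,0,0,235, 0,0,-65,0,0,0,235]'|grep -E 'posi|ft|grip'
python3 p.py 0.5236 0.0772 0.155 -4.1
```

```text
position: [0.5672, 0.4205, 0.099]
ft_force: [0.1, 0.5, -0.2]
grip_width: 0.0406
grip_force: 0.0
position: [0.5671, 0.4202, 0.0984]
ft_force: [0.8, -0.2, 0.9]
grip_width: 0.0117
grip_force: 8.0
t 12.5 grasp [0.5671 0.4202 0.0924] yaw -17.9 tilt 0.05 w 0.0117 gf 8.0 F [ 0.8 -0.2  0.9] q6 0.79
shift mm [-2.4 -0.4  2.4] az 0.1 dyaw -0.1
position: [0.5663, 0.4201, 0.1642]
ft_force: [0.2, 0.3, -2.5]
grip_width: 0.0118
grip_force: 8.0
t 12.9 grasp [0.5663 0.4201 0.1582] yaw -18.0 tilt 0.06 w 0.0118 gf 8.0 F [ 0.2  0.3 -2.5] q6 0.79
shift mm [-339.4   65.     3.4] az -13.9 dyaw 13.9
```

```bash

python3 -m crank '[-12,2,-1,0,0,-2,235, -36,6,-3,0,0,-5,235, -66,12,-3,0,0,-8,235, -98,18,-3,0,0,-11,235, -130,25,-3,0,0,-14,235]'>/dev/null
python3 -m crank '[-28,3,0,0,0,0,235, -56,5,0,0,0,0,235, -84,5,0,0,0,0,235, -110,5,0,0,0,0,235, -130,5,0,0,0,0,235]'>/dev/null
python3 p.py 0.5236 0.0772 0.1254 -4.1
```

```text
t 13.8 grasp [0.5467 0.1569 0.1618] yaw -4.0 tilt 0.1 w 0.0117 gf 8.0 F [-1.2 -0.7 -1.6] q6 0.15
shift mm [-81.1 -17.6  36.4] az 0.1 dyaw -0.1
```

```bash

python3 -m crank '[-24,-5,0,0,0,0,235, -48,-10,0,0,0,0,235, -66,-14,4,0,0,0,235, -77,-17,12,0,0,0,235, -81,-18,20,0,0,0,235]'>/dev/null
python3 -m crank '[0,0,6,0,0,0,235, 0,0,11,0,0,0,235, 0,0,15,0,0,0,235, 0,0,15,0,0,0,235, 0,0,15,0,0,0,235]'|grep -E 'posi|ft'
python3 p.py 0.5235 0.0762 0.1222 -4.1
```

```text
position: [0.5231, 0.08, 0.131]
ft_force: [-0.9, 0.4, -2.0]
t 14.6 grasp [0.5231 0.08   0.125 ] yaw -3.9 tilt 0.02 w 0.0117 gf 8.0 F [-0.9  0.4 -2. ] q6 0.01
shift mm [-3.8  0.7  2.8] az 0.2 dyaw -0.2
```

```bash

python3 -m crank '[-2,1,0.4,0,0,0,235, -4,1,0.8,0,0,0,235, -4,1,1.2,0,0,0,235, -4,1,1.6,0,0,0,235, -4,1,2,0,0,0,235]'|grep -E 'posi|ft'
python3 -m crank '[0,0,0.3,0,0,0,235, 0,0,0.6,0,0,0,235, 0,0,0.8,0,0,0,235, 0,0,0.8,0,0,0,235, 0,0,0.8,0,0,0,235]'|grep -E 'posi|ft'
```

```text
position: [0.5237, 0.0751, 0.1293]
ft_force: [0.6, 0.2, -2.4]
position: [0.5238, 0.0752, 0.1285]
ft_force: [0.2, 1.0, -1.5]
```

```bash

python3 -m crank '[0,0,0.2,0,0,0,235, 0,0,0.4,0,0,0,235, 0,0,0.5,0,0,0,235, 0,0,0.5,0,0,0,235, 0,0,0.5,0,0,0,235]'|grep -E 'posi|ft'
python3 -m crank '[0,0,0.2,0,0,0,235, 0,0,0.4,0,0,0,235, 0,0,0.4,0,0,0,235, 0,0,0.4,0,0,0,235, 0,0,0.4,0,0,0,235]'|grep -E 'posi|ft'
```

```text
position: [0.5241, 0.0753, 0.1283]
ft_force: [-0.2, 1.2, 3.7]
position: [0.5244, 0.0754, 0.1282]
ft_force: [0.6, 2.7, 5.3]
```

```bash

python3 -m crank '[0,0,-0.6,0,0,0,235, 0,0,-1,0,0,0,235, 0,0,-1,0,0,0,215, 0,0,-1,0,0,0,200, 0,0,-1,0,0,0,180]' |grep -E 'posi|ft'
python3 -m crank '[0,0,0,0,0,0,150, 0,0,0,0,0,0,110, 0,0,0,0,0,0,110, 0,0,0,0,0,0,110, 0,0,-10,0,0,0,110]' |grep -E 'posi|ft|width'
python3 -m crank '[0,0,-20,0,0,0,110, 0,0,-45,0,0,0,110, 0,0,-70,0,0,0,110, 0,0,-95,0,0,0,60, 0,0,-120,0,0,0,0]' |grep -E 'posi|ft|width'
python3 p.py 0.3867 -0.2994 0.24 -23.5
python3 - <<'E'
from h import *
c=snap('top','t5')
a=c['pixels'][140:260,190:390,::-1];b=c['pixels'][180:390,400:580,::-1]
cv2.imwrite('pics/m5.png',np.hstack([cv2.resize(a,(400,240)),cv2.resize(b,(400,467))[:240]]) if 0 else np.hstack([cv2.copyMakeBorder(cv2.resize(a,(400,240),interpolation=cv2.INTER_CUBIC),0,227,0,0,0),cv2.resize(b,(400,467),interpolation=cv2.INTER_CUBIC)]))
E
```

```text
position: [0.5232, 0.075, 0.1281]
ft_force: [0.8, 0.2, -0.6]
position: [0.5224, 0.0752, 0.1373]
ft_force: [-0.1, -0.2, -0.0]
grip_width: 0.0471
position: [0.5234, 0.0752, 0.2604]
ft_force: [0.3, -0.0, -0.3]
grip_width: 0.0565
t 17.5 grasp [0.5234 0.0752 0.2544] yaw -4.0 tilt 0.02 w 0.0565 gf 0.0 F [ 0.3 -0.  -0.3] q6 0.0
shift mm [-383.1 -110.5   14.4] az 19.5 dyaw -19.5
```

View pics/m5.png

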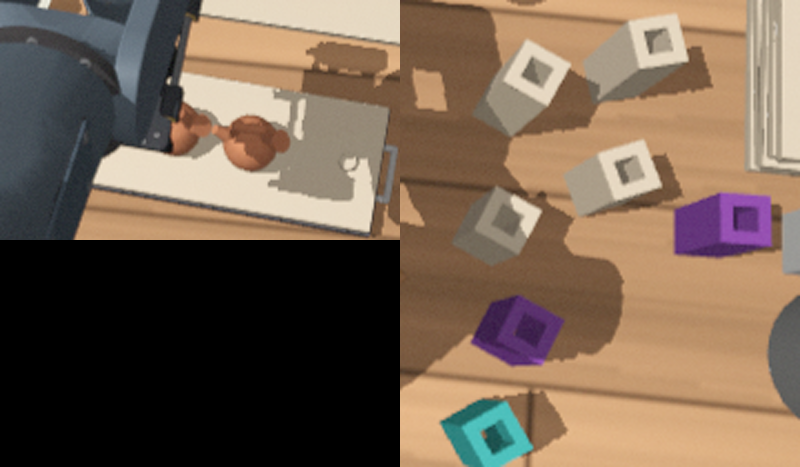

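Both jugs stand in a row on the hearth. The short pale prop s1 is at mosaic (512,222), with the purple one (532,332) about 100 mm away. Go to s1.

```bash

python3 -m crank '[-35,-10,0,0,0,4,0, -74,-21,0,0,0,8,0, -112,-32,0,0,0,12,0, -150,-43,0,0,0,16,0, -188,-54,0,0,0,19.5,0]'>/dev/null
python3 p.py 0.3867 -0.2994 0.16 -23.5
```

```text
t 18.0 grasp [ 0.456  -0.1099  0.2532] yaw -23.6 tilt 0.07 w 0.0853 gf 0.0 F [ 0.4  0.6 -0.8] q6 -0.06
shift mm [-201.4   12.2   93.3] az -0.1 dyaw 0.1
```

```bash

python3 -m crank '[-39,2,0,0,0,0,0, -78,4,0,0,0,0,0, -117,7,0,0,0,0,0, -156,10,0,0,0,0,0, -195,12,0,0,0,0,0]'>/dev/null
python3 -m crank '[-5,0,10,0,0,0,0, -6,0,25,0,0,0,0, -6,0,45,0,0,0,0, -6,0,65,0,0,0,0, -6,0,65,0,0,0,0]'>/dev/null
python3 p.py 0.3867 -0.2994 0.098 -23.5
python3 - <<'E'
from h import *
snap('side','s6')
b=cv2.imread('pics/s6.png')[210:410,280:520]
cv2.imwrite('pics/m6.png',cv2.resize(b,(720,600),interpolation=cv2.INTER_CUBIC))
np.set_printoptions(precision=4,suppress=True)
# s1 top corners in the side view, predicted from the top view
d=np.array([np.cos(np.radians(65.4)),np.sin(np.radians(65.4)),0]);e=np.array([d[1],-d[0],0]);c=np.array([.3867,-.2994,.114])
print([ ((proj('side',c+.023*(a*d+b*e))-(280,210))*3).round(0) for a,b in((1,1),(1,-1),(-1,-1),(-1,1))])
E
```

```text
t 18.8 grasp [ 0.3861 -0.2958  0.1849] yaw -23.5 tilt 0.41 w 0.0871 gf 0.0 F [-0.4  0.9 -0.5] q6 -0.47
shift mm [-3.4  2.5 86.8] az 0.0 dyaw -0.0
[array([333., 233.]), array([266., 247.]), array([299., 290.]), array([367., 275.])]
```

View pics/m6.png

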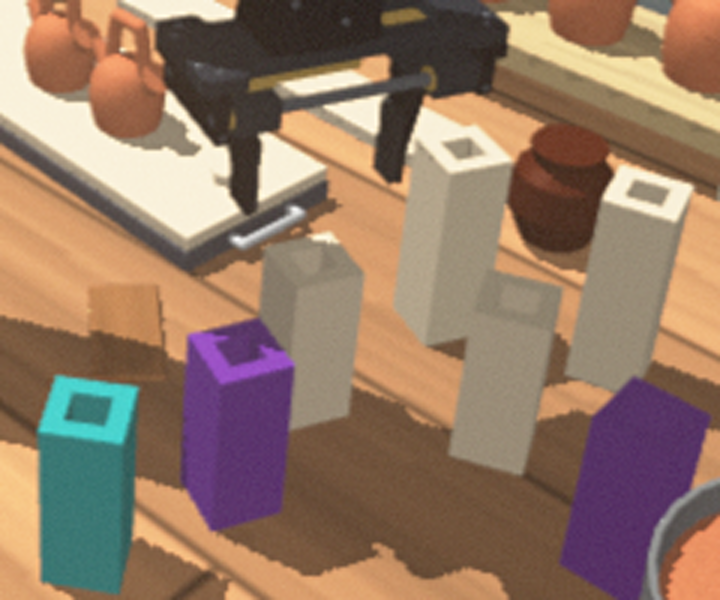

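s1's top corners (330,235), (263,247), (297,285), (362,270) match the prediction within about 1–2 px. It is pale, short and free-standing. Descend and grip.

```bash

python3 -m crank '[-2,2,15,0,0,0,0, -3,2,32,0,0,0,0, -3,2,50,0,0,0,0, -3,2,68,0,0,0,0, -3,2,80,0,0,0,0]' 25 |grep ft
python3 -m crank '[0,0,4,0,0,0,0, 0,0,7,0,0,0,0, 0,0,7,0,0,0,0, 0,0,7,0,0,0,60, 0,0,7,0,0,0,100]' |grep -E 'ft|grip'
python3 -m crank '[0,0,0,0,0,0,120, 0,0,0,0,0,0,140, 0,0,0,0,0,0,150, 0,0,0,0,0,0,150, 0,0,0,0,0,0,150]' 25 |grep -E 'ft|grip'
python3 p.py 0.3867 -0.2994 0.098 -23.5
```

```text
ft_force: [0.5, -0.6, -0.1]
ft_force: [-0.5, 0.7, 0.1]
grip_width: 0.08
grip_force: 0.0
ft_force: [-1.2, 0.2, 0.7]
grip_width: 0.0484
grip_force: 0.7
t 20.1 grasp [ 0.3884 -0.3013  0.1006] yaw -23.5 tilt 0.02 w 0.0484 gf 0.7 F [-1.2  0.2  0.7] q6 -0.48
shift mm [ 1.1 -2.3  2.6] az 0.0 dyaw -0.0
```

```bash

python3 -m crank '[0,0,0,0,0,0,180, 0,0,0,0,0,0,180, 0,0,0,0,0,0,180, 0,0,0,0,0,0,180, 0,0,0,0,0,0,180]' 25 |grep -E 'ft|grip'
python3 p.py 0.3867 -0.2994 0.098 -23.5
python3 -m crank '[0,0,-6,0,0,0,180, 0,0,-20,0,0,0,180, 0,0,-38,0,0,0,180, 0,0,-56,0,0,0,180, 0,0,-70,0,0,0,180]' |grep -E 'ft|grip'
python3 p.py 0.5093 -0.1225 0.17 -4.1
```

```text
ft_force: [-1.0, 0.9, 1.8]
grip_width: 0.0461
grip_force: 24.9
t 20.6 grasp [ 0.3883 -0.3012  0.1005] yaw -23.4 tilt 0.04 w 0.0461 gf 24.9 F [-1.   0.9  1.8] q6 -0.48
shift mm [ 1.  -2.2  2.5] az 0.1 dyaw -0.1
ft_force: [0.6, 0.3, -2.9]
grip_width: 0.0459
grip_force: 24.9
t 21.0 grasp [ 0.3888 -0.3014  0.1716] yaw -23.5 tilt 0.05 w 0.0459 gf 24.9 F [ 0.6  0.3 -2.9] q6 -0.48
shift mm [212.1  39.3   1.6] az -19.4 dyaw 19.4
```

```bash

python3 -m crank '[20,3,0,0,0,-3,180, 52,9,0,0,0,-7,180, 90,16,0,0,0,-12,180, 128,24,0,0,0,-16,180, 160,30,0,0,0,-19.4,180]' >/dev/null
python3 -m crank '[0,0,0,0,0,0,180, 0,0,0,0,0,0,180, 0,0,0,0,0,0,180, 0,0,0,0,0,0,180, 0,0,0,0,0,0,180]' |grep -E 'ft'
python3 p.py 0.5093 -0.1235 0.148 -4.1
```

```text
ft_force: [-0.3, -0.5, -2.8]
t 21.8 grasp [ 0.4791 -0.1675  0.1704] yaw -4.2 tilt 0.02 w 0.0458 gf 24.9 F [-0.3 -0.5 -2.8] q6 -0.48
shift mm [46.1 26.9 22.4] az -0.1 dyaw 0.1
```

```bash

python3 -m crank '[10,6,4,0,0,0,180, 24,14,10,0,0,0,180, 38,22,16,0,0,0,180, 46,27,20,0,0,0,180, 46,27,22,0,0,0,180]' >/dev/null
python3 -m crank '[0,0,2,0,0,0,180, 0,0,4,0,0,0,180, 0,0,5,0,0,0,180, 0,0,5,0,0,0,180, 0,0,5,0,0,0,180]' |grep -E 'ft'
python3 p.py 0.5093 -0.1235 0.1305 -4.1
python3 - <<'E'
from h import *
snap('side','s7'); snap('top','t7')
b=cv2.imread('pics/s7.png')[190:310,290:430]; a=cv2.imread('pics/t7.png')[160:260,200:430]
b=cv2.resize(b,None,fx=3,fy=3,interpolation=cv2.INTER_CUBIC);a=cv2.resize(a,(380,165))
cv2.imwrite('pics/m7.png',np.hstack([b,cv2.copyMakeBorder(a,0,b.shape[0]-165,0,0,0)]))
np.set_printoptions(precision=1,suppress=True)
from scipy.spatial.transform import Rotation as Ro
print(proj('side',(.5093,-.1225,.0375)))
E
```

```text
ft_force: [0.3, 0.2, -3.4]
t 22.6 grasp [ 0.5097 -0.1231  0.1436] yaw -4.1 tilt 0.01 w 0.0459 gf 24.9 F [ 0.3  0.2 -3.4] q6 -0.38
shift mm [-0.5 -0.4 13.1] az -0.0 dyaw 0.0
[356.  267.5]
```

View pics/m7.png

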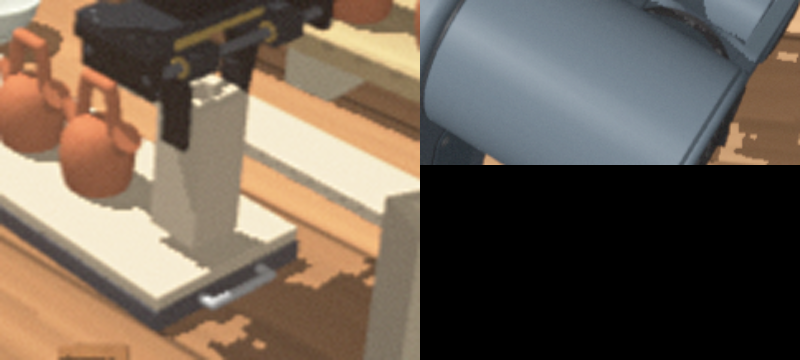

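Side: the prop stands upright over the right pin; its foot corners are at about (341.7,264), (356.7,273.5), (369.3,266.7). Both jugs are fine at (35,115) and (97,160) in the crop. Compare with prediction.

```bash
python3 - <<'E'
from h import *
from scipy.optimize import least_squares
ux=np.array([.9974,-.0716]);uy=np.array([.0716,.9974])
obs=np.array([(341.7,264),(356.7,273.5),(369.3,266.7)])
def cor(c,z): 
    return np.array([proj('side',(*(np.array(c)+.023*(a*ux+b*uy)),z)) for a,b in((-1,1),(-1,-1),(1,-1))])
print(cor((.5097,-.1231),.0431).round(1), cor((.5097,-.1231),.157).round(1))
r=least_squares(lambda c:(cor(c,.0431)-obs).ravel(),(.51,-.123));print(r.x,np.abs(r.fun).max())
E
```

```text
[[342.  264.7]
 [356.2 273.6]
 [370.9 266.3]] [[344.  220.2]
 [359.  228.4]
 [374.5 221.7]]
[ 0.5093258  -0.12204724] 1.1755183131526792
```

```bash

python3 -m crank '[0,0,1,0,0,0,180, 0,0,2,0,0,0,180, 0,0,3,0,0,0,180, 0,0,4,0,0,0,180, 0,0,5,0,0,0,180]' |grep -E 'posi|ft'
python3 -m crank '[0,0,0.8,0,0,0,180, 0,0,1.6,0,0,0,180, 0,0,2.4,0,0,0,180, 0,0,3.2,0,0,0,180, 0,0,4,0,0,0,180]' |grep -E 'posi|ft'
python3 p.py
```

```text
position: [0.5099, -0.1225, 0.1444]
ft_force: [-0.4, 0.1, -2.7]
position: [0.5099, -0.1225, 0.1404]
ft_force: [-1.1, -0.5, -2.9]
t 23.6 grasp [ 0.5099 -0.1225  0.1344] yaw -4.1 tilt 0.0 w 0.0462 gf 24.9 F [-1.1 -0.5 -2.9] q6 -0.38
```

```bash

python3 -m crank '[0,0,0.8,0,0,0,180, 0,0,1.6,0,0,0,180, 0,0,2.4,0,0,0,180, 0,0,3,0,0,0,180, 0,0,3.3,0,0,0,180]' |grep -E 'posi|ft'
python3 -m crank '[0,0,0.3,0,0,0,180, 0,0,0.6,0,0,0,180, 0,0,0.9,0,0,0,180, 0,0,1.2,0,0,0,180, 0,0,1.2,0,0,0,180]' |grep -E 'posi|ft'
```

```text
position: [0.5098, -0.1225, 0.1371]
ft_force: [0.3, -0.2, -3.1]
position: [0.5099, -0.1225, 0.1365]
ft_force: [-0.2, 0.3, 3.6]
```

Seated (foot at z≈0.030). Release, rise, go to s2.

```bash

python3 -m crank '[0,0,0.3,0,0,0,180, 0,0,0,0,0,0,180, 0,0,-0.3,0,0,0,160, 0,0,-0.3,0,0,0,135, 0,0,-0.3,0,0,0,120]' |grep -E 'posi|ft|width'
python3 -m crank '[0,0,0,0,0,0,90, 0,0,0,0,0,0,50, 0,0,0,0,0,0,0, 0,0,0,0,0,0,0, 0,0,-8,0,0,0,0]' |grep -E 'posi|ft|width'
python3 -m crank '[0,0,-20,0,0,0,0, 0,0,-45,0,0,0,0, 0,0,-70,0,0,0,0, 0,0,-95,0,0,0,0, 0,0,-110,0,0,0,0]' |grep -E 'posi|ft|width'
python3 p.py 0.4445 -0.4085 0.2 22
```

```text
position: [0.5099, -0.1225, 0.1365]
ft_force: [-0.8, 0.5, 4.0]
grip_width: 0.046
position: [0.5091, -0.1223, 0.1433]
ft_force: [-1.0, -0.1, -0.7]
grip_width: 0.0716
position: [0.5109, -0.123, 0.2575]
ft_force: [0.5, 0.1, 0.6]
grip_width: 0.0866
t 25.6 grasp [ 0.5109 -0.123   0.2515] yaw -4.0 tilt 0.26 w 0.0866 gf 0.0 F [0.5 0.1 0.6] q6 -0.38
shift mm [-289.4  -46.3   51.8] az -26.0 dyaw 26.0
```

```bash

python3 -m crank '[-36,-5,0,0,0,-6,0, -75,-12,0,0,0,-12,0, -114,-18,0,0,0,-18,0, -152,-24,0,0,0,-23,0, -190,-30,0,0,0,-26.3,0]' >/dev/null
python3 p.py 0.4445 -0.4085 0.2 22.3
```

```text
t 26.1 grasp [ 0.466  -0.3116  0.2491] yaw 22.5 tilt 0.06 w 0.0871 gf 0.0 F [ 0.6 -0.2  0.4] q6 -1.18
shift mm [-81.3 -56.9  49.2] az 0.2 dyaw -0.2
```

```bash

python3 -m crank '[-30,-20,0,0,0,0,0, -60,-42,0,0,0,0,0, -81,-57,5,0,0,0,0, -81,-57,25,0,0,0,0, -81,-57,45,0,0,0,0]' >/dev/null
python3 -m crank '[0,0,5,0,0,0,0, 0,0,5,0,0,0,0, 0,0,5,0,0,0,0, 0,0,5,0,0,0,0, 0,0,5,0,0,0,0]' >/dev/null
python3 p.py 0.4445 -0.4085 0.1005 22.3
python3 - <<'E'
from h import *
# check s2 has not moved: pale-region difference around it vs first side picture
snap('side','s8');a=cv2.imread('pics/s8.png').astype(int);b=cv2.imread('pics/side0.png').astype(int)
r=np.abs(a-b).max(2)[300:375,425:470]; print((r>60).mean())
E
```

```text
t 26.9 grasp [ 0.4452 -0.4068  0.1998] yaw 22.3 tilt 0.16 w 0.087 gf 0.0 F [ 0.6 -0.4  0.7] q6 -1.31
shift mm [-1.1 -1.4 99.3] az -0.0 dyaw 0.0
0.16474074074074074
```

```bash

python3 -m crank '[-1,-1,18,0,0,0,0, -1,-1,36,0,0,0,0, -1,-1,54,0,0,0,0, -1,-1,72,0,0,0,0, -1,-1,86,0,0,0,0]' 25 |grep ft
python3 -m crank '[0,0,6,0,0,0,0, 0,0,12,0,0,0,0, 0,0,13,0,0,0,0, 0,0,13,0,0,0,60, 0,0,13,0,0,0,100]' |grep -E 'ft|grip'
python3 -m crank '[0,0,0,0,0,0,120, 0,0,0,0,0,0,140, 0,0,0,0,0,0,160, 0,0,0,0,0,0,180, 0,0,0,0,0,0,180]' 25 |grep -E 'ft|grip'
python3 -m crank '[0,0,0,0,0,0,180, 0,0,0,0,0,0,180, 0,0,0,0,0,0,180, 0,0,0,0,0,0,180, 0,0,0,0,0,0,180]' 25 |grep -E 'ft|grip'
python3 p.py 0.4445 -0.4085 0.1005 22.3
```

```text
ft_force: [-0.4, -0.2, -0.2]
ft_force: [0.4, 0.7, -0.4]
grip_width: 0.0804
grip_force: 0.0
ft_force: [1.8, 0.6, 1.4]
grip_width: 0.0481
grip_force: 0.7
ft_force: [0.9, 0.3, 2.2]
grip_width: 0.0456
grip_force: 24.8
t 28.6 grasp [ 0.4441 -0.4079  0.0995] yaw 22.2 tilt 0.03 w 0.0456 gf 24.8 F [0.9 0.3 2.2] q6 -1.32
shift mm [-0.7  0.1 -1. ] az -0.1 dyaw 0.1
```

```bash

python3 -m crank '[0,0,-8,0,0,0,180, 0,0,-25,0,0,0,180, 0,0,-50,0,0,0,180, 0,0,-80,0,0,0,180, 0,0,-110,0,0,0,180]' |grep -E 'ft|grip'
python3 -m crank '[0,0,-30,0,0,4,180, 0,0,-60,0,0,10,180, 0,0,-75,0,0,16,180, 0,0,-75,0,0,22,180, 0,0,-75,0,0,26.3,180]' |grep -E 'ft|grip'
python3 p.py 0.5313 0.187 0.28 -4.1
```

```text
ft_force: [0.4, -1.0, -2.2]
grip_width: 0.0458
grip_force: 24.8
ft_force: [-0.1, 0.1, -3.9]
grip_width: 0.0459
grip_force: 24.8
t 29.4 grasp [ 0.4436 -0.4078  0.2858] yaw -4.3 tilt 0.09 w 0.0459 gf 24.8 F [-0.1  0.1 -3.9] q6 -0.85
shift mm [599.8  42.6   4.9] az -0.2 dyaw 0.2
```

```bash

python3 -m crank '[15,2,0,0,0,0,180, 42,4,0,0,0,0,180, 78,7,0,0,0,0,180, 116,10,0,0,0,0,180, 154,13,0,0,0,0,180]' >/dev/null
python3 -m crank '[38,3,0,0,0,0,180, 76,6,0,0,0,0,180, 114,9,0,0,0,0,180, 152,11,0,0,0,0,180, 190,13,0,0,0,0,180]' >/dev/null
python3 -m crank '[38,3,0,0,0,0,180, 76,6,0,0,0,0,180, 110,9,0,0,0,0,180, 138,11,0,0,0,0,180, 160,13,0,0,0,0,180]' >/dev/null
python3 p.py 0.5313 0.187 0.15 -4.1
```

```text
t 30.7 grasp [0.5166 0.0954 0.2837] yaw -3.8 tilt 0.17 w 0.0461 gf 24.8 F [ 0.2  0.1 -2.8] q6 0.04
shift mm [ 92.3   8.9 133.8] az 0.3 dyaw -0.3
```

```bash

python3 -m crank '[25,3,0,0,0,0.3,180, 52,6,0,0,0,0.3,180, 76,8,0,0,0,0.3,180, 90,9,0,0,0,0.3,180, 93,9,5,0,0,0.3,180]' >/dev/null
python3 -m crank '[0,0,18,0,0,0,180, 0,0,42,0,0,0,180, 0,0,68,0,0,0,180, 0,0,92,0,0,0,180, 0,0,112,0,0,0,180]' >/dev/null
python3 -m crank '[0,0,8,0,0,0,180, 0,0,14,0,0,0,180, 0,0,18,0,0,0,180, 0,0,20,0,0,0,180, 0,0,20,0,0,0,180]' |grep ft
python3 p.py 0.5313 0.187 0.1295 -4.1
python3 - <<'E'
from h import *
snap('side','s9')
b=cv2.imread('pics/s9.png')[150:270,220:380]
cv2.imwrite('pics/m9.png',cv2.resize(b,(800,600),interpolation=cv2.INTER_CUBIC))
E
```

```text
ft_force: [-0.1, -0.3, -3.0]
t 31.9 grasp [0.5345 0.1842 0.1479] yaw -4.4 tilt 0.07 w 0.0459 gf 24.8 F [-0.1 -0.3 -3. ] q6 0.21
shift mm [ 2.6 -3.4 18.4] az -0.3 dyaw 0.3
```

```bash

python3 -m crank '[1,-1,2,0,0,-0.3,180, 3,-3,4,0,0,-0.3,180, 3.3,-3.4,6,0,0,-0.3,180, 3.3,-3.4,7,0,0,-0.3,180, 3.3,-3.4,7,0,0,-0.3,180]' |grep ft
python3 p.py 0.5313 0.1877 0.1295 -4.1
python3 -m crank '[0,0,0.8,0,0,0,180, 0,0,1.6,0,0,0,180, 0,0,2.4,0,0,0,180, 0,0,3.2,0,0,0,180, 0,0,4,0,0,0,180]' |grep -E 'posi|ft'
python3 p.py 0.5313 0.1877 0.1295 -4.1
```

```text
ft_force: [-0.2, -0.7, -3.3]
t 32.4 grasp [0.5305 0.188  0.1401] yaw -4.0 tilt 0.03 w 0.0459 gf 24.8 F [-0.2 -0.7 -3.3] q6 0.21
shift mm [-0.2  0.8 10.6] az 0.1 dyaw -0.1
position: [0.5311, 0.188, 0.1424]
ft_force: [0.2, 0.7, -2.3]
t 32.8 grasp [0.5311 0.188  0.1364] yaw -4.1 tilt 0.05 w 0.0461 gf 24.9 F [ 0.2  0.7 -2.3] q6 0.21
shift mm [-0.3  0.2  6.9] az 0.0 dyaw -0.0
```

Foot at 0.0369, below the pin top, with no force. Continue.

```bash

python3 -m crank '[0,0,0.8,0,0,0,180, 0,0,1.6,0,0,0,180, 0,0,2.4,0,0,0,180, 0,0,3.2,0,0,0,180, 0,0,4,0,0,0,180]' |grep -E 'posi|ft'
python3 -m crank '[0,0,0.6,0,0,0,180, 0,0,1.2,0,0,0,180, 0,0,1.8,0,0,0,180, 0,0,2.4,0,0,0,180, 0,0,2.4,0,0,0,180]' |grep -E 'posi|ft'
python3 p.py
```

```text
position: [0.5309, 0.188, 0.1382]
ft_force: [0.1, 1.4, -2.5]
position: [0.5308, 0.1879, 0.1358]
ft_force: [0.3, 1.7, -3.6]
t 33.7 grasp [0.5308 0.1879 0.1298] yaw -4.1 tilt 0.01 w 0.046 gf 24.9 F [ 0.3  1.7 -3.6] q6 0.21
```

```bash

python3 -m crank '[0,0,0.3,0,0,0,180, 0,0,0.6,0,0,0,180, 0,0,0.9,0,0,0,180, 0,0,0.9,0,0,0,180, 0,0,0.9,0,0,0,180]' |grep -E 'posi|ft'
python3 -m crank '[0,0,0.2,0,0,0,180, 0,0,0.4,0,0,0,180, 0,0,0.4,0,0,0,180, 0,0,0.4,0,0,0,180, 0,0,0.4,0,0,0,180]' |grep -E 'posi|ft'
python3 p.py
```

```text
position: [0.5309, 0.1881, 0.1355]
ft_force: [-0.9, 1.6, 4.1]
position: [0.531, 0.1881, 0.1354]
ft_force: [-0.9, 1.8, 6.9]
t 34.5 grasp [0.531  0.1881 0.1294] yaw -4.1 tilt 0.05 w 0.0459 gf 24.8 F [-0.9  1.8  6.9] q6 0.21
```

```bash

python3 -m crank '[0,0,-0.3,0,0,0,180, 0,0,-0.6,0,0,0,180, 0,0,-0.6,0,0,0,160, 0,0,-0.6,0,0,0,135, 0,0,-0.6,0,0,0,120]' |grep -E 'posi|ft|width'
python3 -m crank '[0,0,0,0,0,0,90, 0,0,0,0,0,0,50, 0,0,0,0,0,0,0, 0,0,0,0,0,0,0, 0,0,-8,0,0,0,0]' |grep -E 'posi|ft|width'
python3 -m crank '[0,0,-20,0,0,0,0, 0,0,-45,0,0,0,0, 0,0,-70,0,0,0,0, 0,0,-95,0,0,0,0, 0,0,-115,0,0,0,0]' |grep -E 'posi|ft|width'
python3 p.py 0.7026 -0.0122 0.2 -2.8
python3 - <<'E'
from h import *
np.set_printoptions(precision=4,suppress=True)
snap('side','s10'); 
g=cv2.imread('pics/t5.png')
# shelf from the top picture of t5/top0 : bright pale quad
im=cv2.imread('pics/top0.png');hsv=cv2.cvtColor(im,cv2.COLOR_BGR2HSV)
m=((hsv[...,1]<75)&(hsv[...,2]>150)).astype(np.uint8);m[:110]=0;m[168:]=0;m[:,:240]=0;m[:,410:]=0
n,l,st,_=cv2.connectedComponentsWithStats(m);k=1+st[1:,4].argmax()
c=max(cv2.findContours((l==k).astype(np.uint8),cv2.RETR_EXTERNAL,cv2.CHAIN_APPROX_NONE)[0],key=len)[:,0]
w=np.array([ray('top',u,v,.014)[:2] for u,v in c]).astype(np.float32);print(st[k],cv2.minAreaRect(w),w.mean(0))
E
```

```text
position: [0.531, 0.1881, 0.1355]
ft_force: [-1.1, 2.6, 6.0]
grip_width: 0.0458
position: [0.5296, 0.1873, 0.1418]
ft_force: [-0.4, 0.1, -0.1]
grip_width: 0.0712
position: [0.5312, 0.1878, 0.2606]
ft_force: [0.8, 0.4, 0.1]
grip_width: 0.0871
t 35.8 grasp [0.5312 0.1878 0.2546] yaw -4.1 tilt 0.12 w 0.0871 gf 0.0 F [0.8 0.4 0.1] q6 0.21
shift mm [-187.4  185.    55. ] az -1.3 dyaw 1.3
[ 247  115  155   48 3924] ((0.7047182321548462, -0.011574983596801758), (0.35885974764823914, 0.06474631279706955), 86.93877410888672) [ 0.7044 -0.0117]
```

Shelf: centre (0.7047,−0.0116), 359×65 mm, yaw −3.1°. Go over it.

```bash

python3 -m crank '[-20,20,0,0,0,0,0, -46,46,0,0,0,0,0, -72,72,0,0,0,-1,0, -98,98,0,0,0,-1,0, -124,122,0,0,0,-1,0]' >/dev/null
python3 -m crank '[-24,24,0,0,0,0,0, -48,48,0,0,0,0,0, -63,65,0,0,0,0,0, -63,65,20,0,0,0,0, -63,65,45,0,0,0,0]' >/dev/null
python3 -m crank '[0,0,15,0,0,0,0, 0,0,35,0,0,0,0, 0,0,55,0,0,0,0, 0,0,65,0,0,0,0, 0,0,65,0,0,0,0]' |grep ft
python3 p.py 0.7047 -0.0116 0.022 -3.1
```

```text
ft_force: [0.7, -0.3, -1.1]
t 37.0 grasp [ 0.7032 -0.0106  0.139 ] yaw -3.1 tilt 0.37 w 0.0869 gf 0.0 F [ 0.7 -0.3 -1.1] q6 -0.12
shift mm [ -0.9   2.3 117. ] az 0.0 dyaw -0.0
```

```bash

python3 -m crank '[0,1,15,0,0,0,0, -1,2,33,0,0,0,0, -1,2,52,0,0,0,0, -1,2,70,0,0,0,0, -1,2,85,0,0,0,0]' 25 |grep ft
python3 p.py 0.7047 -0.0116 0.022 -3.1
python3 -m crank '[0,0,8,0,0,0,0, 0,0,15,0,0,0,0, 0,0,21,0,0,0,0, 0,0,25,0,0,0,0, 0,0,28,0,0,0,0]' |grep -E 'ft'
python3 p.py 0.7047 -0.0116 0.022 -3.1
```

```text
ft_force: [0.2, 0.7, 0.0]
t 37.5 grasp [ 0.7079 -0.012   0.0574] yaw -3.0 tilt 0.08 w 0.0873 gf 0.0 F [0.2 0.7 0. ] q6 -0.12
shift mm [ 0.3 -3.2 35.4] az 0.1 dyaw -0.1
ft_force: [0.0, -0.1, -0.0]
t 37.9 grasp [ 0.7077 -0.012   0.0294] yaw -3.1 tilt 0.05 w 0.087 gf 0.0 F [ 0.  -0.1 -0. ] q6 -0.12
shift mm [ 0.2 -3.   7.4] az 0.0 dyaw -0.0
```

```bash

python3 -m crank '[0,-2.5,2,0,0,0,0, 0,-2.5,4,0,0,0,0, 0,-2.5,6,0,0,0,0, 0,-2.5,7.5,0,0,0,0, 0,-2.5,7.5,0,0,0,40]' |grep -E 'ft'
python3 -m crank '[0,0,0,0,0,0,60, 0,0,0,0,0,0,80, 0,0,0,0,0,0,110, 0,0,0,0,0,0,140, 0,0,0,0,0,0,140]' 35 |grep -E 'ft|grip'
python3 -m crank '[0,0,0,0,0,0,140, 0,0,0,0,0,0,140, 0,0,0,0,0,0,140, 0,0,0,0,0,0,140, 0,0,0,0,0,0,140]' 35 |grep -E 'ft|grip'
python3 p.py 0.7047 -0.0116 0.022 -3.1
```

```text
ft_force: [-0.3, -0.1, -0.6]
ft_force: [0.9, 0.3, 0.4]
grip_width: 0.0636
grip_force: 35.0
ft_force: [1.5, -0.5, -0.8]
grip_width: 0.0636
grip_force: 35.0
t 39.1 grasp [ 0.7052 -0.0119  0.0219] yaw -3.1 tilt 0.06 w 0.0636 gf 35.0 F [ 1.5 -0.5 -0.8] q6 -0.12
shift mm [ 0.2 -0.5 -0.1] az 0.0 dyaw -0.0
```

```bash

python3 -m crank '[0,0,-5,0,0,0,140, 0,0,-15,0,0,0,140, 0,0,-30,0,0,0,140, 0,0,-50,0,0,0,140, 0,0,-75,0,0,0,140]' |grep -E 'ft|grip'
python3 -m crank '[0,0,-30,0,0,0,140, 0,0,-60,0,0,0,140, 0,0,-90,0,0,0,140, 0,0,-120,0,0,0,140, 0,0,-135,0,0,0,140]' |grep -E 'ft|grip'
python3 p.py 0.5204 0.0325 0.2 -4
```

```text
ft_force: [0.9, -1.4, -4.4]
grip_width: 0.0633
grip_force: 35.0
ft_force: [1.0, 0.6, -4.7]
grip_width: 0.0634
grip_force: 35.0
t 40.0 grasp [ 0.7059 -0.0119  0.2377] yaw -3.0 tilt 0.39 w 0.0634 gf 35.0 F [ 1.   0.6 -4.7] q6 -0.12
shift mm [  34.5 -187.9   36.4] az 1.0 dyaw -1.0
```

```bash

python3 -m crank '[3,-10,0,0,0,0.3,140, 9,-34,0,0,0,0.6,140, 16,-64,0,0,0,1,140, 23,-94,0,0,0,1,140, 28,-124,0,0,0,1,140]' >/dev/null
python3 -m crank '[2,-25,0,0,0,0,140, 4,-45,0,0,0,0,140, 5,-58,0,0,0,0,140, 5,-62,10,0,0,0,140, 5,-62,25,0,0,0,140]' >/dev/null
python3 -m crank '[0,0,5,0,0,0,140, 0,0,10,0,0,0,140, 0,0,12,0,0,0,140, 0,0,12,0,0,0,140, 0,0,12,0,0,0,140]' |grep -E 'ft|grip'
python3 p.py 0.5204 0.0325 0.1659 -4
```

```text
ft_force: [-0.3, -0.4, -5.2]
grip_width: 0.0636
grip_force: 35.0
t 41.2 grasp [0.5214 0.0321 0.1951] yaw -4.1 tilt 0.04 w 0.0636 gf 35.0 F [-0.3 -0.4 -5.2] q6 -0.08
shift mm [ 0.4 -1.  29.2] az -0.1 dyaw 0.1
```

```bash

python3 -m crank '[0,-0.5,6,0,0,0,140, 0,-1,12,0,0,0,140, 0,-1,18,0,0,0,140, 0,-1,23,0,0,0,140, 0,-1,26,0,0,0,140]' |grep -E 'ft|posi'
python3 -m crank '[0,0,0.6,0,0,0,140, 0,0,1.2,0,0,0,140, 0,0,1.8,0,0,0,140, 0,0,2.2,0,0,0,140, 0,0,2.2,0,0,0,140]' |grep -E 'ft|posi'
python3 p.py 0.5204 0.0325 0.1659 -4
```

```text
position: [0.5194, 0.0323, 0.1736]
ft_force: [0.0, -0.3, -4.2]
position: [0.5201, 0.0322, 0.1726]
ft_force: [-0.5, -0.4, -5.0]
t 42.0 grasp [0.5201 0.0322 0.1666] yaw -4.1 tilt 0.02 w 0.0634 gf 35.0 F [-0.5 -0.4 -5. ] q6 -0.08
shift mm [0.3 0.3 0.7] az -0.1 dyaw 0.1
```

```bash

python3 -m crank '[0,0,0.3,0,0,0,140, 0,0,0.6,0,0,0,140, 0,0,0.8,0,0,0,140, 0,0,0.8,0,0,0,140, 0,0,0.8,0,0,0,140]' |grep -E 'ft|posi'
python3 -m crank '[0,0,0.2,0,0,0,140, 0,0,0.4,0,0,0,140, 0,0,0.5,0,0,0,140, 0,0,0.5,0,0,0,140, 0,0,0.5,0,0,0,140]' |grep -E 'ft|posi'
python3 - <<'E'
from rig import robot
print(robot.get_obs()['moment'].round(2))
E
```

```text
position: [0.52, 0.0322, 0.1718]
ft_force: [-0.1, 0.1, -4.0]
position: [0.52, 0.0322, 0.1718]
ft_force: [-2.2, 0.4, 5.1]
[-0.09  0.45 -0.03]
```

Contact at the expected height on both props (moment about x ≈ 0). Release and rise.

```bash

python3 -m crank '[0,0,0,0,0,0,130, 0,0,0,0,0,0,110, 0,0,0,0,0,0,90, 0,0,0,0,0,0,65, 0,0,0,0,0,0,60]' |grep -E 'ft|grip'
python3 -m crank '[0,0,0,0,0,0,45, 0,0,0,0,0,0,20, 0,0,0,0,0,0,0, 0,0,0,0,0,0,0, 0,0,0,0,0,0,0]' |grep -E 'ft|grip|posi'
python3 -m crank '[0,0,-4,0,0,0,0, 0,0,-14,0,0,0,0, 0,0,-35,0,0,0,0, 0,0,-60,0,0,0,0, 0,0,-90,0,0,0,0]' |grep -E 'ft|posi'
python3 p.py 0.2 0.5 0.25 -4
```

```text
ft_force: [0.2, -0.2, -0.0]
grip_width: 0.0653
grip_force: 0.0
position: [0.52, 0.0322, 0.1711]
ft_force: [-0.5, -0.1, -0.2]
grip_width: 0.0854
grip_force: 0.0
position: [0.5191, 0.0323, 0.2619]
ft_force: [-0.1, -0.8, -0.3]
t 44.1 grasp [0.5191 0.0323 0.2559] yaw -4.1 tilt 0.14 w 0.0872 gf 0.0 F [-0.1 -0.8 -0.3] q6 -0.08
shift mm [ 443.9 -351.3    6.9] az -0.1 dyaw 0.1
```

Move well aside (to the left and back), then look.

```bash

python3 -m crank '[32,-15,-10,0,0,0,0, 64,-30,-10,0,0,0,0, 98,-46,-10,0,0,0,0, 130,-62,-10,0,0,0,0, 160,-76,-10,0,0,0,0]' >/dev/null
python3 -m crank '[32,-15,0,0,0,0,0, 64,-32,0,0,0,0,0, 98,-48,0,0,0,0,0, 130,-64,0,0,0,0,0, 160,-80,0,0,0,0,0]' >/dev/null
python3 -m crank '[28,-20,0,0,0,0,0, 56,-40,0,0,0,0,0, 84,-60,0,0,0,0,0, 112,-85,0,0,0,0,0, 130,-110,0,0,0,0,0]' |grep posi
python3 - <<'E'
from h import *
np.set_printoptions(precision=4,suppress=True)
snap('top','t11');snap('side','s11')
t=cv2.imread('pics/t11.png')[130:270,170:410];b=cv2.imread('pics/s11.png')[130:300,220:420]
t=cv2.resize(t,(396,231),interpolation=cv2.INTER_CUBIC);b=cv2.resize(b,(400,340),interpolation=cv2.INTER_CUBIC)
b4=cv2.resize(cv2.imread('pics/s11.png')[130:300,220:420],(560,476),interpolation=cv2.INTER_CUBIC)
cv2.imwrite('pics/m11.png',np.hstack([cv2.copyMakeBorder(cv2.resize(t,(240,140)),0,336,0,0,0),b4]))
im=cv2.imread('pics/t11.png')
# predicted shelf corners, upper face z=.158
c=np.array([.5203,.0323]);ux=np.array([.9974,-.0716]);uy=np.array([.0716,.9974])
for a,s in((1,1),(1,-1),(-1,-1),(-1,1)):
    p=(*(c+.032*a*ux+.18*s*uy),.158);print(proj('top',p).round(1),((proj('side',p)-(220,130))*2.8+(240,0)).round(0))
E
```

```text
position: [0.2857, 0.5026, 0.2724]
[209.4 164.1] [398. 107.]
[383.6 193.6] [681. 253.]
[378.7 224. ] [621. 279.]
[202.5 193.8] [341. 125.]
```

View pics/m11.png

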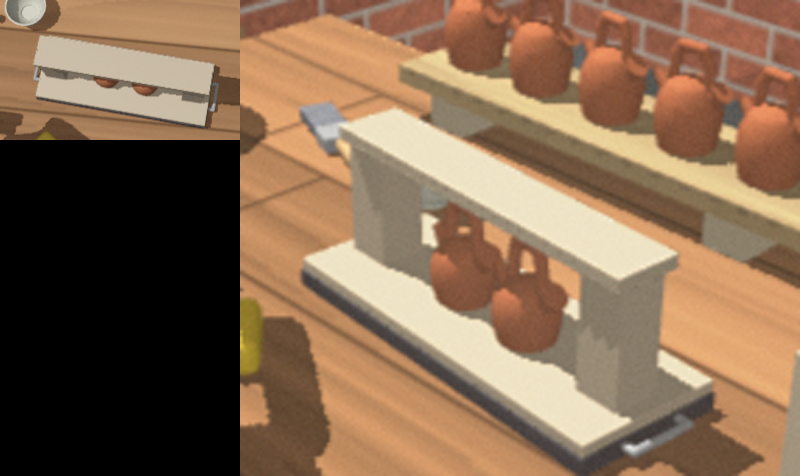

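The finished stack is as asked. The shelf corners are at mosaic (398,110), (678,257), (617,282), (340,127), within 2 px of the prediction. Both props are home and both jugs stand upright beneath the slat.

```bash
python3 -c "
from rig import robot
print(robot.hand_in())"
```

```text
the job is handed in; nothing more can be done
None
```

Handed in: both small jugs from the bench stand upright on the hearth between the pins, the two short props are fully home on the pins, and the shelf slat lies level and centred across them.

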